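# Carry the tray of loose rings to the felt board

## Robot

A 6-joint arm with a two-finger parallel gripper is mounted at the origin on a cart in front of the work surface, level with it; the furniture and walls round the work are solid. World frame = base frame: x ahead of the robot, y to its left, z up, the work surface at z = 0. Lengths are in m, angles in degrees, forces in N, time in s.
With the tool pointing down it reaches from about 0.325 to 0.925 m from the base axis. Payload 3.1 kg.
Tool frame: the origin (TCP) lies midway between the tips of the shut fingers; the grasp point (between the pads) lies ctrl.grip_depth behind it (ctrl.grip_depth is the distance from the TCP to the grasp point, in m); z points along the fingers, y is the direction in which the jaws open and shut (so a half turn about z gives the same grasp; the last joint's range is limited). The gripper opens to 85 mm and grips with 20 to 120 N. Pads are 22 mm wide; open, the fingers measure 114 mm over their backs; the gripper's body (76 mm by 85 mm) begins 54 mm behind the grasp point. The pads swing forward as they close: fully open they stand 13 mm farther back than shut.
Start: joints at [63.644, 12.427, 92.441, -0, 75.132, -6.429], TCP at [0.213, 0.588, 0.231] pointing down, gripper open.
Joint ranges: [-157.48, 157.48], [-44.54, 120.13], [17.64, 146.25], [-64.5, 244.5], [7.68, 150.69], [-147.95, 147.95]. Speed limits (degrees/s): [159.86, 159.86, 180, 180, 180, 180].

## Interface

Orientations are given as [roll, pitch, yaw] about the fixed x, y, z axes, in that order (R = Rz(yaw) Ry(pitch) Rx(roll)).
In Python, from plant import ctrl gives the robot as it stands. The module is installed in compiled form; this text tells all that it offers.
- The arm moves only by the tool send_rows, never from a script. Its argument "series" is a list of rows, each a list of 7 numbers: the shift along the world's x, y, z in units of 40 mm (1.0 is 40 mm), then the turn, a rotation vector about the world's x, y, z in units of 6 degrees (1.0 is 6 degrees), then the opening, from 0 (shut) to 1 (fully open). A call has 1 to 20 rows; each row shifts and turns the commanded pose from where the row before left it; what a row does not reach is not made up. A row lasts 1/12 s, in which the tool goes at most 41.7 mm and 7.16 degrees, less where a joint would pass 70% of its speed; a pose out of reach is approached as far as the arm can. A call is refused whole if a number of a shift passes 1 or a number of a turn 1, either way. A call with a gripper value outside its range is refused whole. The fingers move at their own pace and stop on an object; "newtons" is the grip in N (left out, the last holds). Time passes only in rows, so rows that do not move let the fingers close. It gives the time, the measured TCP pose, the force and the opening at its end, in the units of the state.
- ctrl.get_obs(): the state, without advancing time (a new reading comes with each control period).
- ctrl.read_camera(name): name is "scene" or "top"; returns a dict with "frame" (384x512x3 uint8, red, green, blue), "mtx" (3x3 intrinsics, pixels), "camera_from_world" (4x4, takes a point from world to camera coordinates). Camera axes: x right, y down, z forward; pixel columns grow to the right and rows downward; lengths in m; the calibration is good to about 2 mm. A picture is of the moment at which its call begins. There is no depth.
- ctrl.job_done(): hands the job in, once; it reports no verdict.
The state is a dict: "time_s": time; "joint_positions": joint angles; "qvel": joint speeds; "joint_torque": joint torques, N m; "tcp_pos": TCP position; "orientation": TCP orientation; "contact_force": force on the tool from outside, world axes, zero at the start; "ft_torque": the same for the moment, N m; "opening": opening from 0.0 (shut) to 1.0 (fully open).
Only numpy, scipy, OpenCV 4.12 (cv2) and the standard library are available. Lean on these libraries where they do the work, as an engineer would, in place of code of your own. Each camera call takes 0.05 s, during which the arm holds its last target.

## Task

Two small open wooden trays stand at the front of the cabinet top: pick up the one that holds the three loose rings, carry it level so that no ring falls out, and set it down gently, flat in the middle of the grey felt-covered board, then let go. Leave the empty tray where it stands.

Things in the scene. Friction and masses are not known exactly. Their poses are not given: they have to be found in the camera images.
- ring_tray: open rectangular tray of pale wood, with a black lining on its floor, holding three loose rings; 80 mm long (its x) x 50 mm wide (its y) x 24 mm high, walls and floor 4 mm thick, 0.08 to 0.17 kg; loose, standing on the cabinet top (z = 0) in the front half; which of the two trays is at the left changes. Grip it from above across its 50 mm width, fingers outside the long walls. Origin: centre of its underside, z up
- empty_tray: the other tray, the same in make and size but empty; a bystander, not to be moved. Origin: centre of its underside, x along its length, z up
- felt_board: flat grey-brown board covered in felt, 142 mm (its x) x 118 mm (its y) x 12 mm thick, fixed on the cabinet top in its rear half, at the left or the right; a smaller, thicker, near-black plain board (100 x 125 x 19 mm) is beside it and is not the target. Behind the boards stand small bystanders up to 60 mm high. Origin: centre of its underside, z up; its top face is 12 mm above the origin
- ring1_mid (a point): centre of one of the three plain silver-coloured band rings, 22 mm outer and 17 mm inner diameter, 7 mm high, 12 g, lying loose and flat on the floor of the tray
- ring2_mid (a point): centre of one of the three plain silver-coloured band rings, 22 mm outer and 17 mm inner diameter, 7 mm high, 12 g, lying loose and flat on the floor of the tray
- ring3_mid (a point): centre of one of the three plain silver-coloured band rings, 22 mm outer and 17 mm inner diameter, 7 mm high, 12 g, lying loose and flat on the floor of the tray

How it is judged:
By the outcome, as a careful person would: the job done as asked, in the order asked, and still so for the second after the job is handed in, with the robot touching nothing.
It also fails if it takes over 42 s, if anything falls off the work surface, if the arm or the gripper's body presses on something with over 40 N, if the wrist force passes 120 N, or if a joint passes its speed limit or range.

## Working session

There is one attempt and no reset: what is moved stays moved. The work goes in short steps, Python scripts to look and compute and a tool call to move; the robot and the scene stay as the last step left them, time stands still between calls to the robot, and variables do not carry over. Pictures are saved under pics/ and viewed, and the job is handed in when it is done.

Besides the shell and the picture viewer there is one more tool, called after "Request:" as name(argument=value, ...), one argument or row to a line, values as JSON. send_rows: Moves the arm, as the interface text tells. Its arguments: {"type":"object","properties":{"series":{"type":"array","items":{"type":"array","items":{"type":"number"}}},"newtons":{"type":"number"}},"required":["series"]}

```bash
mkdir -p pics; python3 - <<'E'
from plant import ctrl
import cv2,numpy as np
print(ctrl.get_obs()); print(ctrl.grip_depth)
for n in("scene","top"):
    d=ctrl.read_camera(n); cv2.imwrite(f"pics/{n}0.png",cv2.resize(d["frame"][:,:,::-1],(800,600),interpolation=cv2.INTER_CUBIC))
    np.savez(f"{n}0.npz",**d); print(n,d["mtx"],d["camera_from_world"])
E
```

```text
{'time_s': 0.0, 'joint_positions': array([ 6.36437264e+01,  1.24763655e+01,  9.25311522e+01, -1.31690448e-05,
        7.51306932e+01, -6.42840803e+00]), 'qvel': array([ 0.01199505,  0.0282749 , -0.03184138, -0.04033809,  0.01323451,
       -0.0539444 ]), 'joint_torque': array([-4.08387141e-04, -3.96836364e+01, -3.03858519e+01, -3.42275944e-04,
        9.83913196e-03, -5.34037838e-06]), 'tcp_pos': array([0.21262979, 0.58683674, 0.22994814]), 'orientation': array([-1.79862657e+02, -1.54616714e-02,  1.60072119e+02]), 'contact_force': array([-0.21660179,  0.18453905, -0.2580578 ]), 'ft_torque': array([ 0.05151347, -0.02446926, -0.02999152]), 'opening': 0.9965318305108958}
0.0187
scene [[481.14335729   0.         253.62971745]
 [  0.         481.14335729 196.24837919]
 [  0.           0.           1.        ]] [[ 0.63167867 -0.77487737 -0.02339069 -0.34611322]
 [-0.479912   -0.36717136 -0.79678709  0.27957704]
 [ 0.60882389  0.51453888 -0.60380726  0.57423459]
 [ 0.          0.          0.          1.        ]]
top [[420.99246557   0.         251.96301051]
 [  0.         420.99246557 191.41037539]
 [  0.           0.           1.        ]] [[ 0.02606794 -0.99961951 -0.00901682 -0.04852951]
 [-0.98486294 -0.02413483 -0.17164646  0.52732426]
 [ 0.17136353  0.0133548  -0.98511735  0.78804407]
 [ 0.          0.          0.          1.        ]]
```

View pics/scene0.png

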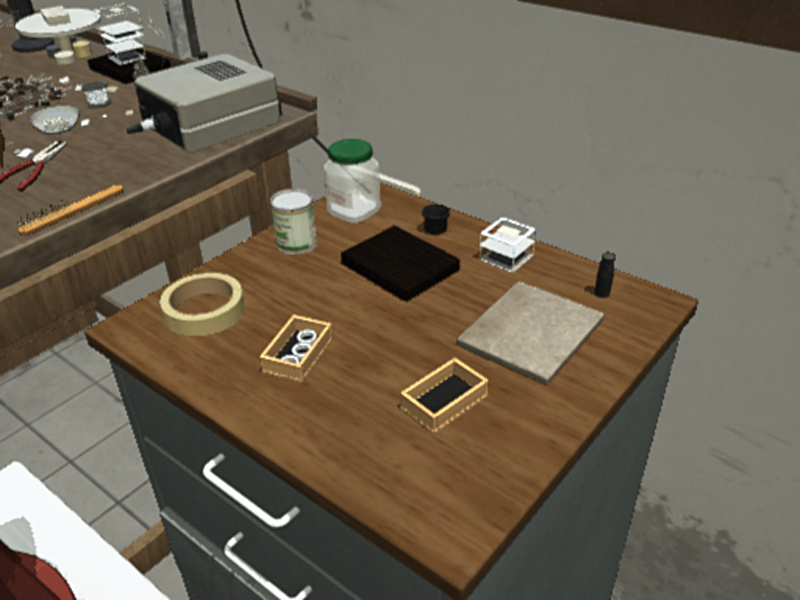

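View pics/top0.png

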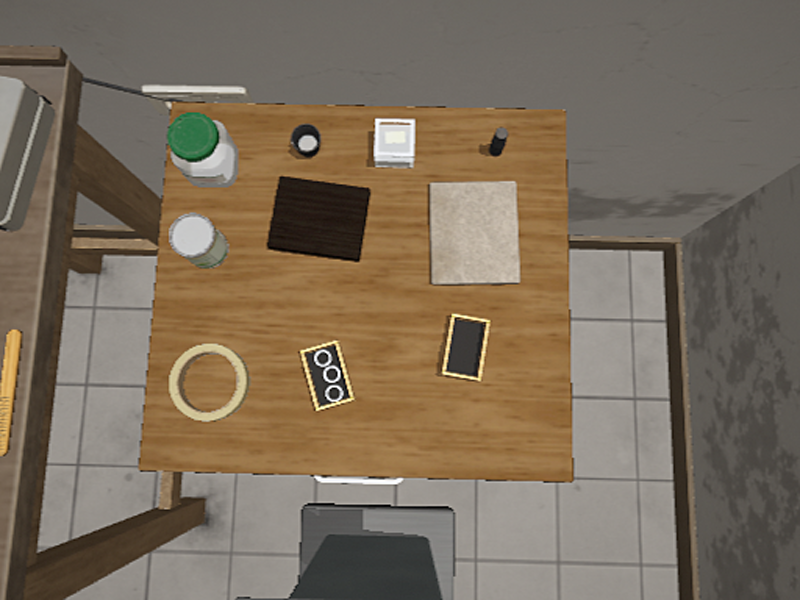

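The top view (800x600 scale) shows the ring tray at the left, near (327,375), and the empty tray at (466,347). The felt board is at (475,232) and the dark board at (318,218). Next I'll measure their positions.

```bash
cat > h.py <<'E'
import numpy as np,cv2
def ray(d,uv,z):
    K=d["mtx"];T=d["camera_from_world"];R=T[:3,:3];t=T[:3,3];c=-R.T@t
    uv=np.atleast_2d(uv).astype(float)
    v=np.c_[uv,np.ones(len(uv))]@np.linalg.inv(K).T@R
    return c+v*((z-c[2])/v[:,2])[:,None]
def rect(P):
    (c,s,a)=cv2.minAreaRect((P[:,:2]*1000).astype(np.float32))
    if s[0]<s[1]: s=s[::-1];a+=90
    return np.array(c)/1000,np.array(s),(a+90)%180-90
E
python3 - <<'E'
from h import *
for n in("top","scene"):
    d=dict(np.load(f"{n}0.npz")); f=d["frame"]; hsv=cv2.cvtColor(f,cv2.COLOR_RGB2HSV)
    for nm,lo,hi,z,amin in(("rim",(12,60,190),(32,255,255),.024,60),("felt",(0,0,120),(30,70,230),.012,1500),("dark",(0,0,0),(180,255,70),.004,200)):
        m=cv2.inRange(hsv,lo,hi)
        cs,_=cv2.findContours(m,cv2.RETR_EXTERNAL,cv2.CHAIN_APPROX_NONE)
        for c in cs:
            if cv2.contourArea(c)<amin: continue
            P=ray(d,c[:,0],z)
            if P[:,0].min()<.2 or P[:,0].max()>1 or abs(P[:,1]).max()>.5: continue
            C,s,a=rect(P); print(n,nm,c[:,0].mean(0).round(),C.round(4),s.round(1),round(a,1),cv2.contourArea(c))
E
```

```text
top rim [132. 244.] [0.4204 0.201 ] [95.6 95. ] -88.5 1788.0
top rim [209. 240.] [0.4324 0.0486] [79.5 50.6] 17.7 135.5
top rim [  4. 254.] [0.4018 0.457 ] [156.1  17.1] -0.0 397.5
top rim [305. 223.] [ 0.4721 -0.1353] [79.4 37.5] -8.7 76.5
top felt [ 70. 318.] [0.2668 0.3105] [98.2 87.7] 89.9 1714.5
top felt [ 59. 273.] [0.362 0.342] [117.4  98.2] 90.0 2703.5
top felt [132. 244.] [0.4208 0.2039] [96.2 95.1] -42.0 1776.0
top felt [396. 229.] [ 0.4639 -0.3276] [125.1  99.6] 89.5 2942.0
top felt [ 67. 222.] [0.4633 0.342 ] [117.5  99.4] -89.9 2635.0
top felt [394. 182.] [ 0.5623 -0.3273] [125.3  92.9] -90.0 2590.0
top felt [303. 149.] [ 0.6291 -0.1394] [140.8 118. ] 2.0 3545.5
top dark [210. 240.] [0.4332 0.0507] [69.3 40.5] 18.0 248.0
top dark [298. 221.] [ 0.4755 -0.1306] [71.5 40.4] -8.8 608.0
top dark [204. 140.] [0.6454 0.0713] [127.5 104.6] 83.1 2720.5
top dark [196.  89.] [0.7563 0.0939] [46.4 37.1] 2.6 267.5
scene rim [284. 247.] [ 0.47   -0.1286] [80.  50.5] -9.3 1003.5
scene rim [189. 218.] [0.4295 0.0488] [81.  50.3] 18.1 781.0
scene rim [128. 189.] [0.4169 0.2017] [95.5 94.5] 48.7 1133.0
scene felt [340. 210.] [ 0.625  -0.1409] [142.3 116.7] 1.8 3039.5
scene dark [284. 251.] [ 0.479  -0.1221] [56.8 26.4] -8.6 346.0
scene dark [ 37. 198.] [0.3113 0.3617] [158.2 136.4] 65.1 904.0
scene dark [386. 177.] [ 0.7821 -0.1524] [104.4  30.3] 16.3 238.5
scene dark [ 99. 165.] [0.4483 0.3446] [118.8  67. ] 53.9 318.0
scene dark [255. 168.] [0.6472 0.0756] [146. 119.] 83.2 2056.0
scene dark [278. 140.] [0.7629 0.1049] [88.6 40.7] 30.5 274.0
```

Request:
send_rows(
  series=[
    [0.27, -0.67, -0.1, 0, 0, 0.31, 1],
    [0.27, -0.67, -0.1, 0, 0, 0.31, 1],
    [0.27, -0.67, -0.1, 0, 0, 0.31, 1],
    [0.27, -0.67, -0.1, 0, 0, 0.31, 1],
    [0.27, -0.67, -0.1, 0, 0, 0.31, 1],
    [0.27, -0.67, -0.1, 0, 0, 0.31, 1],
    [0.27, -0.67, -0.1, 0, 0, 0.31, 1],
    [0.27, -0.67, -0.1, 0, 0, 0.31, 1],
    [0.27, -0.67, -0.1, 0, 0, 0.31, 1],
    [0.27, -0.67, -0.1, 0, 0, 0.31, 1],
    [0.27, -0.67, -0.1, 0, 0, 0.31, 1],
    [0.27, -0.67, -0.1, 0, 0, 0.31, 1],
    [0.27, -0.67, -0.1, 0, 0, 0.31, 1],
    [0.27, -0.67, -0.1, 0, 0, 0.31, 1],
    [0.27, -0.67, -0.1, 0, 0, 0.31, 1],
    [0.27, -0.67, -0.1, 0, 0, 0.31, 1],
    [0.27, -0.67, -0.1, 0, 0, 0.31, 1],
    [0.27, -0.67, -0.1, 0, 0, 0.31, 1],
    [0.27, -0.67, -0.1, 0, 0, 0.31, 1],
    [0.06, -0.05, -0.1, 0, 0, 0.31, 1],
  ],
)

```text
time_s: 1.77
tcp_pos: [0.4218, 0.0728, 0.1512]
orientation: [-179.9, 0.0, -162.9]
contact_force: [0.0, 0.4, 0.0]
opening: 1.001
```

Request:
send_rows(
  series=[
    [0, 0, 0, 0, 0, 0, 1],
    [0, 0, 0, 0, 0, 0, 1],
    [0, 0, 0, 0, 0, 0, 1],
    [0, 0, 0, 0, 0, 0, 1],
  ],
)

```text
time_s: 2.1
tcp_pos: [0.4203, 0.0772, 0.1514]
orientation: [180.0, 0.0, -162.7]
contact_force: [0.2, -0.3, -0.1]
opening: 0.999
```

Request:
send_rows(
  series=[
    [0.09, -0.235, -0.42, 0, 0, 0.1, 1],
    [0.09, -0.235, -0.42, 0, 0, 0, 1],
    [0.09, -0.235, -0.42, 0, 0, 0, 1],
    [0, 0, -0.42, 0, 0, 0, 1],
    [0, 0, -0.42, 0, 0, 0, 1],
    [0, 0, -0.42, 0, 0, 0, 1],
    [0, 0, 0, 0, 0, 0, 1],
    [0, 0, 0, 0, 0, 0, 1],
    [0, 0, 0, 0, 0, 0, 1],
  ],
)

```text
time_s: 2.85
tcp_pos: [0.4321, 0.0487, 0.0514]
orientation: [-180.0, 0.1, -162.1]
contact_force: [-0.3, 0.3, 0.1]
opening: 1.004
```

```bash
cat > pic.py <<'E'
import sys
from plant import ctrl
from h import *
k=sys.argv[1]
for n in("scene","top"):
    d=ctrl.read_camera(n);np.savez(f"{n}{k}.npz",**d);cv2.imwrite(f"pics/{n}{k}.png",cv2.resize(d["frame"][:,:,::-1],(800,600),interpolation=cv2.INTER_CUBIC))
o=ctrl.get_obs();print(o["tcp_pos"].round(4),o["orientation"].round(2),o["opening"],o["contact_force"].round(2),o["time_s"])
E
python3 pic.py 1
```

```text
[0.4327 0.0485 0.0519] [-1.7994e+02  1.5000e-01 -1.6209e+02] 0.9998041638261949 [-0.15 -0.06  0.06] 2.95
```

View pics/scene1.png

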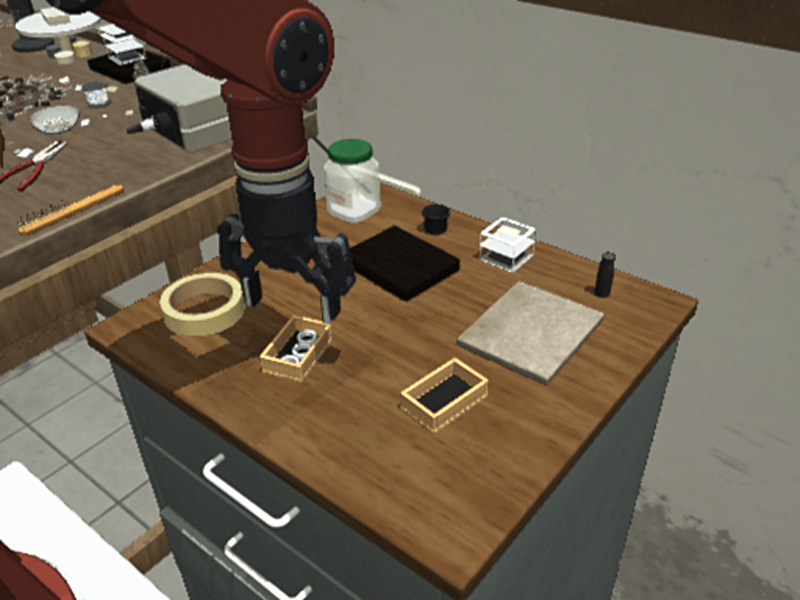

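The fingers straddle the tray (tips near (252,300) and (330,318), tray at (296,347)), well clear of its walls. Now I descend and close.

Request:
send_rows(
  series=[
    [0, 0, -0.15, 0, 0, 0, 1],
    [0, 0, -0.15, 0, 0, 0, 1],
    [0, 0, -0.15, 0, 0, 0, 1],
    [0, 0, -0.15, 0, 0, 0, 1],
    [0, 0, -0.15, 0, 0, 0, 1],
    [0, 0, -0.15, 0, 0, 0, 1],
    [0, 0, -0.15, 0, 0, 0, 1],
    [0, 0, -0.13, 0, 0, 0, 1],
    [0, 0, 0, 0, 0, 0, 1],
    [0, 0, 0, 0, 0, 0, 1],
    [0, 0, 0, 0, 0, 0, 1],
  ],
  newtons=30,
)

```text
time_s: 3.87
tcp_pos: [0.4316, 0.0482, 0.0034]
orientation: [-180.0, 0.0, -162.1]
contact_force: [-0.6, -0.2, 0.3]
opening: 1.002
```

```bash
python3 pic.py 2
```

```text
[0.4319 0.0482 0.0037] [-1.7998e+02  5.0000e-02 -1.6213e+02] 1.0032799935859786 [ 0.35 -0.86  1.79] 3.9667
```

View pics/scene2.png

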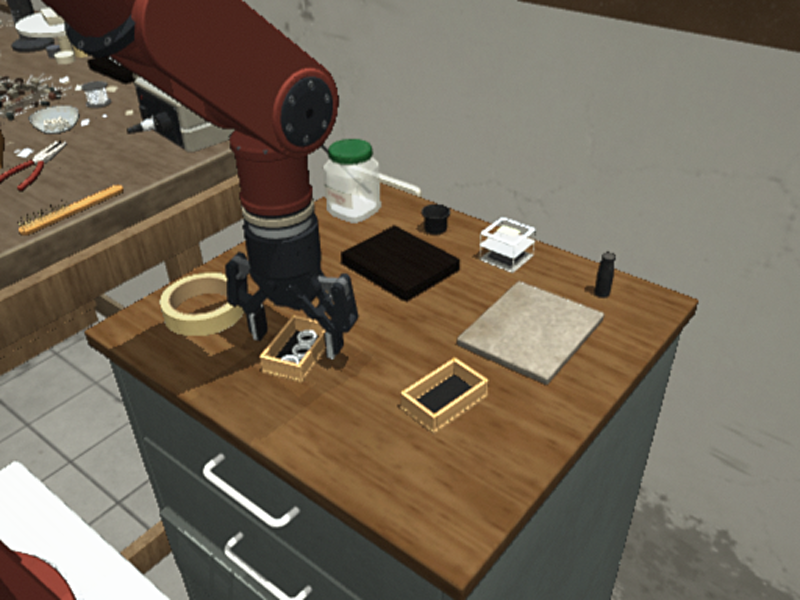

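The fingers stand outside both long walls (left tip (258,340), right tip (335,352)), clear of the tape roll. Closing now.

Request:
send_rows(
  series=[
    [0, 0, 0, 0, 0, 0, 0.9],
    [0, 0, 0, 0, 0, 0, 0.8],
    [0, 0, 0, 0, 0, 0, 0.72],
    [0, 0, 0, 0, 0, 0, 0.66],
    [0, 0, 0, 0, 0, 0, 0.62],
    [0, 0, 0, 0, 0, 0, 0.58],
    [0, 0, 0, 0, 0, 0, 0.5],
    [0, 0, 0, 0, 0, 0, 0.3],
    [0, 0, 0, 0, 0, 0, 0],
    [0, 0, 0, 0, 0, 0, 0],
    [0, 0, 0, 0, 0, 0, 0],
    [0, 0, 0, 0, 0, 0, 0],
  ],
  newtons=30,
)

```text
time_s: 4.97
tcp_pos: [0.4316, 0.0482, 0.0035]
orientation: [-180.0, 0.0, -162.1]
contact_force: [-1.3, -0.0, 5.2]
opening: 0.578
```

Request:
send_rows(
  series=[
    [0, 0, 0.1, 0, 0, 0, 0],
    [0, 0, 0.2, 0, 0, 0, 0],
    [0, 0, 0.2, 0, 0, 0, 0],
    [0, 0, 0.1, 0, 0, 0, 0],
    [0, 0, 0, 0, 0, 0, 0],
    [0, 0, 0, 0, 0, 0, 0],
  ],
)

```text
time_s: 5.47
tcp_pos: [0.4319, 0.0482, 0.0279]
orientation: [-180.0, 0.1, -162.1]
contact_force: [-0.6, -0.3, -2.5]
opening: 0.577
```

```bash
python3 pic.py 3
```

```text
[0.4312 0.0482 0.0272] [ 1.8000e+02 -1.0000e-02 -1.6213e+02] 0.5754608476614295 [-0.24  0.43 -1.72] 5.5667
```

View pics/scene3.png

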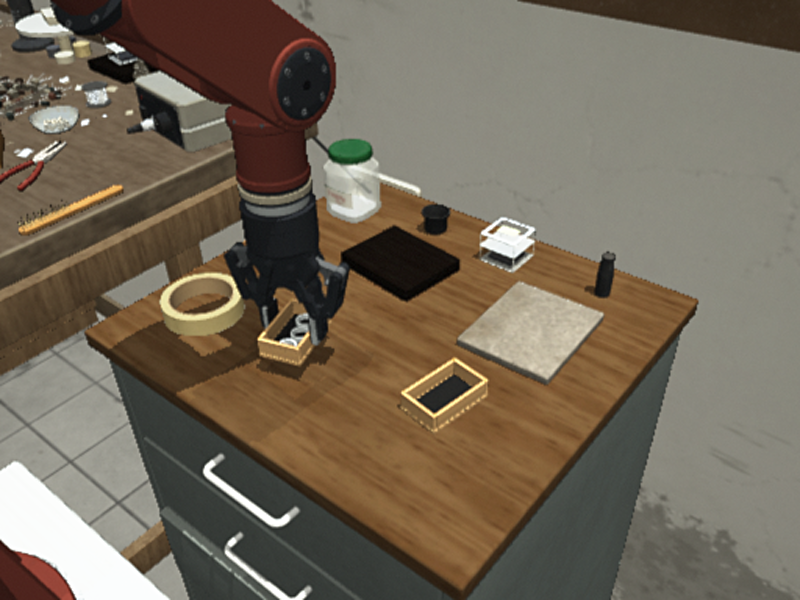

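Lifted and level, with the three rings visible inside near (293,330). Next I raise it and carry it smoothly.

Request:
send_rows(
  series=[
    [0, 0, 0.05, 0, 0, 0, 0],
    [0, 0, 0.12, 0, 0, 0, 0],
    [0, 0, 0.2, 0, 0, 0, 0],
    [0, 0, 0.25, 0, 0, 0, 0],
    [0, 0, 0.25, 0, 0, 0, 0],
    [0, 0, 0.25, 0, 0, 0, 0],
    [0, 0, 0.25, 0, 0, 0, 0],
    [0, 0, 0.2, 0, 0, 0, 0],
    [0, 0, 0.12, 0, 0, 0, 0],
    [0, 0, 0.05, 0, 0, 0, 0],
    [0, 0, 0, 0, 0, 0, 0],
  ],
)

```text
time_s: 6.48
tcp_pos: [0.4318, 0.0482, 0.0976]
orientation: [-180.0, 0.1, -162.1]
contact_force: [-0.4, 0.5, -1.1]
opening: 0.581
```

Request:
send_rows(
  series=[
    [0.05, -0.05, 0, 0, 0, -0.11, 0],
    [0.1, -0.1, 0, 0, 0, -0.11, 0],
    [0.15, -0.145, 0, 0, 0, -0.11, 0],
    [0.2, -0.19, 0, 0, 0, -0.11, 0],
    [0.2425, -0.2335, 0, 0, 0, -0.11, 0],
    [0.2425, -0.2335, 0, 0, 0, -0.11, 0],
    [0.2425, -0.2335, 0, 0, 0, -0.11, 0],
    [0.2425, -0.2335, 0, 0, 0, -0.11, 0],
    [0.2425, -0.2335, 0, 0, 0, -0.11, 0],
    [0.2425, -0.2335, 0, 0, 0, -0.11, 0],
    [0.2425, -0.2335, 0, 0, 0, -0.11, 0],
    [0.2425, -0.2335, 0, 0, 0, -0.11, 0],
    [0.2425, -0.2335, 0, 0, 0, -0.11, 0],
    [0.2425, -0.2335, 0, 0, 0, -0.11, 0],
    [0.2425, -0.2335, 0, 0, 0, -0.11, 0],
    [0.2425, -0.2335, 0, 0, 0, -0.11, 0],
    [0.2425, -0.2335, 0, 0, 0, -0.11, 0],
    [0.2425, -0.2335, 0, 0, 0, -0.11, 0],
    [0.2425, -0.2335, 0, 0, 0, -0.11, 0],
    [0.2425, -0.2335, 0, 0, 0, -0.11, 0],
  ],
)

```text
time_s: 8.15
tcp_pos: [0.6075, -0.1216, 0.0967]
orientation: [180.0, -0.0, -175.4]
contact_force: [-0.2, 0.2, -1.1]
opening: 0.58
```

Request:
send_rows(
  series=[
    [0.2, -0.19, 0, 0, 0, -0.11, 0],
    [0.15, -0.145, 0, 0, 0, -0.11, 0],
    [0.1, -0.1, 0, 0, 0, -0.11, 0],
    [0.05, -0.05, 0, 0, 0, -0.11, 0],
    [0, 0, 0, 0, 0, 0, 0],
    [0, 0, 0, 0, 0, 0, 0],
    [0, 0, 0, 0, 0, 0, 0],
    [0, 0, 0, 0, 0, 0, 0],
  ],
)

```text
time_s: 8.82
tcp_pos: [0.6262, -0.1395, 0.0968]
orientation: [180.0, -0.0, -177.9]
contact_force: [-0.0, -0.4, -1.7]
opening: 0.576
```

```bash
python3 pic.py 4
```

```text
[ 0.6263 -0.1397  0.0969] [ 1.7999e+02 -1.0000e-02 -1.7794e+02] 0.5827308784966713 [-0.22 -0.6  -1.19] 8.9167
```

View pics/scene4.png

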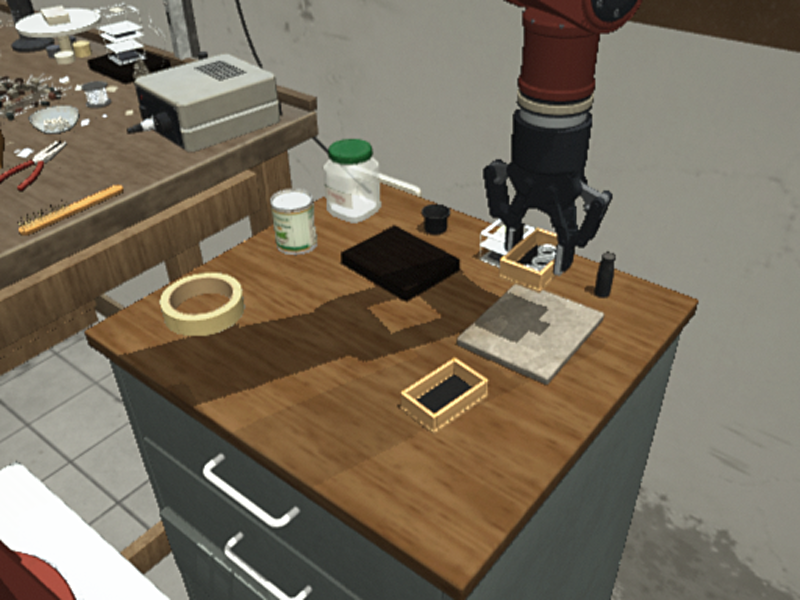

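Rings are still in the tray, which is level above the felt board. I lower it most of the way, then go slowly.

Request:
send_rows(
  series=[
    [0.01, 0, -0.05, 0, 0, 0, 0],
    [0.01, -0.01, -0.1, 0, 0, 0, 0],
    [0, 0, -0.15, 0, 0, 0, 0],
    [0, 0, -0.2, 0, 0, 0, 0],
    [0, 0, -0.2, 0, 0, 0, 0],
    [0, 0, -0.2, 0, 0, 0, 0],
    [0, 0, -0.2, 0, 0, 0, 0],
    [0, 0, -0.2, 0, 0, 0, 0],
    [0, 0, -0.2, 0, 0, 0, 0],
    [0, 0, -0.15, 0, 0, 0, 0],
    [0, 0, -0.1, 0, 0, 0, 0],
    [0, 0, -0.1, 0, 0, 0, 0],
    [0, 0, -0.05, 0, 0, 0, 0],
    [0, 0, 0, 0, 0, 0, 0],
    [0, 0, 0, 0, 0, 0, 0],
    [0, 0, 0, 0, 0, 0, 0],
  ],
)

```text
time_s: 10.25
tcp_pos: [0.6279, -0.1406, 0.0215]
orientation: [-180.0, 0.1, -178.0]
contact_force: [-0.9, -0.5, -1.7]
opening: 0.579
```

```bash
python3 pic.py 5
```

```text
[ 0.6278 -0.1406  0.0215] [-1.7998e+02  5.0000e-02 -1.7797e+02] 0.5803231462232672 [ 0.58  0.12 -1.56] 10.35
```

View pics/scene5.png

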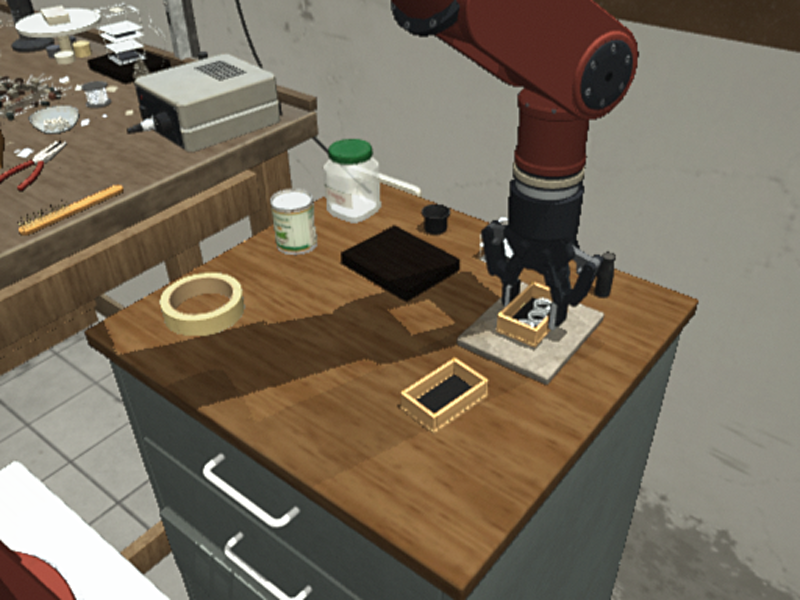

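The tray sits about 6 mm above the middle of the board, around (528,315). I lower it to contact in small steps.

Request:
send_rows(
  series=[
    [0, 0, -0.03, 0, 0, 0, 0],
    [0, 0, -0.03, 0, 0, 0, 0],
    [0, 0, -0.03, 0, 0, 0, 0],
    [0, 0, -0.02, 0, 0, 0, 0],
    [0, 0, -0.02, 0, 0, 0, 0],
    [0, 0, 0, 0, 0, 0, 0],
    [0, 0, 0, 0, 0, 0, 0],
  ],
)

```text
time_s: 10.93
tcp_pos: [0.6274, -0.1404, 0.0156]
orientation: [-180.0, 0.0, -178.0]
contact_force: [0.5, -0.4, -1.8]
opening: 0.578
```

Request:
send_rows(
  series=[
    [0, 0, -0.015, 0, 0, 0, 0],
    [0, 0, 0, 0, 0, 0, 0],
    [0, 0, 0, 0, 0, 0, 0],
  ],
)

```text
time_s: 11.18
tcp_pos: [0.6274, -0.1404, 0.0156]
orientation: [180.0, -0.0, -178.0]
contact_force: [-1.4, 0.3, 3.0]
opening: 0.578
```

Request:
send_rows(
  series=[
    [0, 0, 0, 0, 0, 0, 0.58],
    [0, 0, 0, 0, 0, 0, 0.6],
    [0, 0, 0, 0, 0, 0, 0.62],
    [0, 0, 0, 0, 0, 0, 0.65],
    [0, 0, 0, 0, 0, 0, 0.7],
    [0, 0, 0, 0, 0, 0, 0.78],
    [0, 0, 0, 0, 0, 0, 0.86],
    [0, 0, 0, 0, 0, 0, 0.92],
    [0, 0, 0, 0, 0, 0, 0.92],
    [0, 0, 0, 0, 0, 0, 0.92],
    [0, 0, 0, 0, 0, 0, 0.92],
  ],
  newtons=20,
)

```text
time_s: 12.1
tcp_pos: [0.6274, -0.1405, 0.0151]
orientation: [-180.0, 0.0, -178.0]
contact_force: [-0.0, -0.4, -0.2]
opening: 0.924
```

```bash
python3 pic.py 6
```

```text
[ 0.6274 -0.1405  0.0151] [-1.8000e+02  1.0000e-02 -1.7797e+02] 0.9203391247879883 [-0.53  0.09  0.32] 12.2
```

View pics/scene6.png

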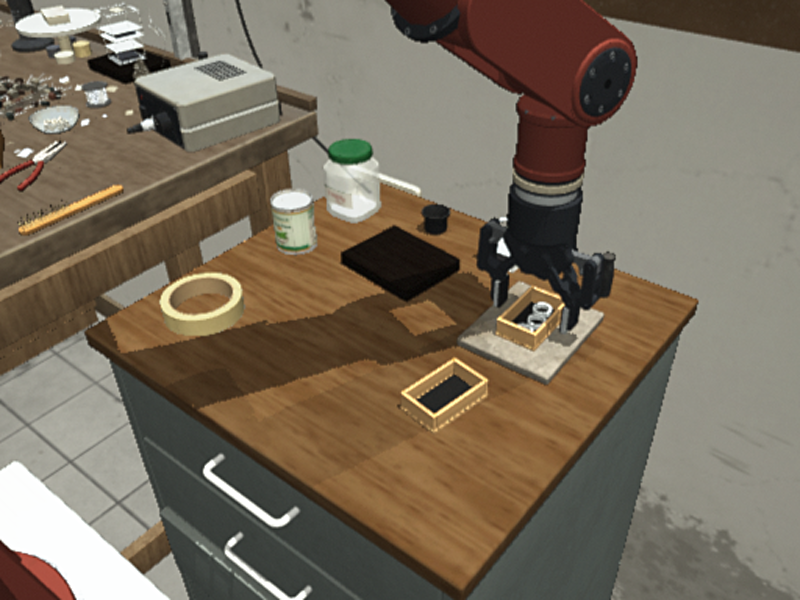

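The tray (530,318) stands free between the open fingers with its rings inside. I retreat straight up, then back out of the top camera's view.

Request:
send_rows(
  series=[
    [0, 0, 0.1, 0, 0, 0, 0.92],
    [0, 0, 0.2, 0, 0, 0, 0.92],
    [0, 0, 0.3, 0, 0, 0, 0.92],
    [0, 0, 0.4, 0, 0, 0, 0.92],
    [0, 0, 0.5, 0, 0, 0, 0.92],
    [0, 0, 0.5, 0, 0, 0, 0.92],
    [0, 0, 0.5, 0, 0, 0, 0.92],
    [0, 0, 0.5, 0, 0, 0, 0.92],
    [0, 0, 0.5, 0, 0, 0, 0.92],
    [-0.5, 0.5, 0.3, 0, 0, 0, 0.92],
    [-0.5, 0.5, 0, 0, 0, 0, 0.92],
    [-0.5, 0.5, 0, 0, 0, 0, 0.92],
    [-0.5, 0.5, 0, 0, 0, 0, 0.92],
    [-0.5, 0.5, 0, 0, 0, 0, 0.92],
    [-0.5, 0.5, 0, 0, 0, 0, 0.92],
    [-0.5, 0.5, 0, 0, 0, 0, 0.92],
    [-0.5, 0.5, 0, 0, 0, 0, 0.92],
    [-0.3, 0.5, 0, 0, 0, 0, 0.92],
    [0, 0.5, 0, 0, 0, 0, 0.92],
    [0, 0.2, 0, 0, 0, 0, 0.92],
  ],
)

```text
time_s: 13.87
tcp_pos: [0.455, 0.0694, 0.1686]
orientation: [180.0, 0.1, -177.9]
contact_force: [0.4, 0.0, 1.4]
opening: 0.92
```

Request:
send_rows(
  series=[
    [0, 0.5, 0, 0, 0, 0, 0.92],
    [0, 0.5, 0, 0, 0, 0, 0.92],
    [0, 0.5, 0, 0, 0, 0, 0.92],
    [0, 0.4, 0, 0, 0, 0, 0.92],
    [0, 0.2, 0, 0, 0, 0, 0.92],
    [0, 0, 0, 0, 0, 0, 0.92],
    [0, 0, 0, 0, 0, 0, 0.92],
  ],
)

```text
time_s: 14.45
tcp_pos: [0.4559, 0.1513, 0.1676]
orientation: [-180.0, 0.0, -177.9]
contact_force: [-1.1, -0.1, -0.6]
opening: 0.92
```

```bash
python3 pic.py 7; python3 - <<'E'
from h import *
for n in("top","scene"):
    d=dict(np.load(f"{n}7.npz")); f=d["frame"]; hsv=cv2.cvtColor(f,cv2.COLOR_RGB2HSV)
    m=cv2.inRange(hsv,(12,60,170),(32,255,255))
    cs,_=cv2.findContours(m,cv2.RETR_EXTERNAL,cv2.CHAIN_APPROX_NONE)
    for c in cs:
        if cv2.contourArea(c)<60: continue
        for z in(.024,.036):
            P=ray(d,c[:,0],z)
            if P[:,0].min()<.3 or P[:,0].max()>1 or abs(P[:,1]).max()>.3: continue
            C,s,a=rect(P); print(n,z,C.round(4),s.round(1),round(a,1))
E
```

```text
[0.4556 0.1507 0.1673] [-1.7997e+02  1.0000e-02 -1.7800e+02] 0.9163367914046303 [0.79 0.24 0.81] 14.55
top 0.024 [0.316  0.0265] [49. 11.] 86.9
top 0.036 [0.317  0.0254] [48.3 10.8] 86.9
top 0.024 [ 0.3292 -0.0431] [56.6  9.8] 88.4
top 0.036 [ 0.3301 -0.0432] [55.8  9.6] 88.4
top 0.024 [ 0.3842 -0.1659] [97.  29.9] 81.3
top 0.036 [ 0.3842 -0.1642] [95.7 29.5] 81.3
top 0.024 [ 0.4364 -0.0515] [151.3  14.9] 89.0
top 0.036 [ 0.4356 -0.0514] [149.2  14.7] 89.0
top 0.024 [0.4119 0.1828] [96.2 59.5] -22.2
top 0.036 [0.4115 0.1796] [94.9 58.7] -22.2
top 0.024 [ 0.4686 -0.0677] [58.2 24.1] -88.6
top 0.036 [ 0.4675 -0.0674] [57.4 23.8] -88.6
top 0.024 [0.4695 0.0478] [39.3 20.1] -82.8
top 0.036 [0.4684 0.0465] [38.8 19.8] -82.8
top 0.024 [ 0.469  -0.1574] [81.7 63.8] -6.8
top 0.036 [ 0.4678 -0.1558] [80.5 62.9] -6.8
top 0.024 [ 0.4767 -0.1064] [79.5  8.8] -5.7
top 0.036 [ 0.4754 -0.1055] [78.4  8.7] -5.7
top 0.024 [ 0.6321 -0.1416] [81.1 51.8] 2.7
top 0.036 [ 0.6286 -0.1403] [80.  51.1] 2.7
scene 0.024 [ 0.4701 -0.1287] [80.7 51.8] -8.8
scene 0.036 [ 0.4597 -0.1361] [78.9 50.7] -8.8
scene 0.024 [ 0.6395 -0.1327] [84.7 53.1] 2.5
scene 0.036 [ 0.6253 -0.14  ] [82.8 52. ] 2.5
scene 0.024 [0.4175 0.2019] [97.1 96.5] 15.6
scene 0.036 [0.4083 0.1871] [95.  94.3] 15.6
```

View pics/top7.png

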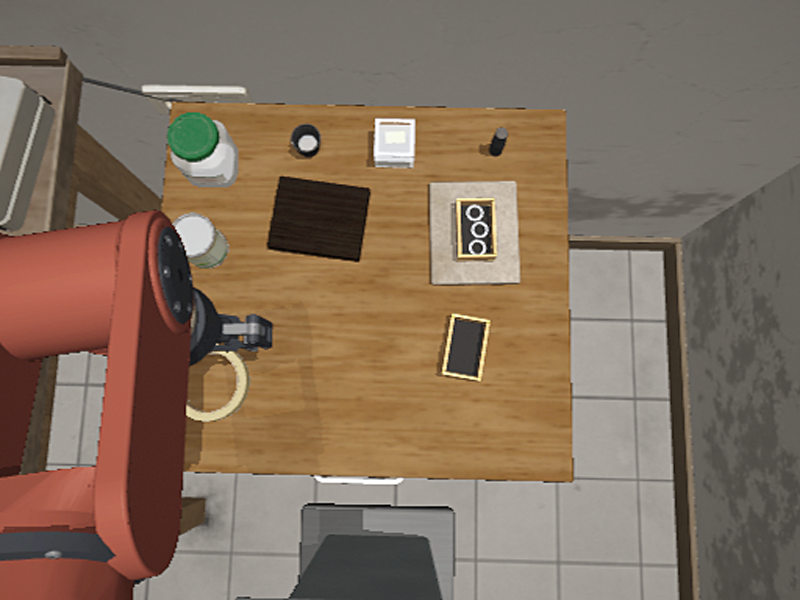

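View pics/scene7.png

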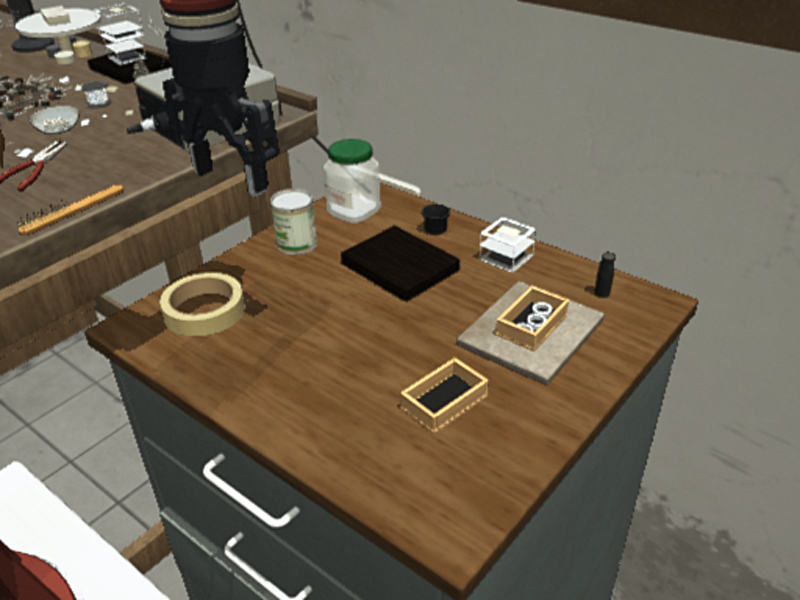

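The tray lies centred on the board at (476,230) in the top view, with all three rings in it. The empty tray hasn't moved, and the arm touches nothing.

```bash
python3 -c "
from plant import ctrl
print(ctrl.job_done())"
```

```text
the job is handed in; nothing more can be done
None
```

The ring tray is now in the middle of the felt board with all three rings still in it, and I handed the job in at about 14.6 s. I gripped it across its width at 30 N, carried it level and set it down slowly. The contact force was about 3 N, plus roughly 1.7 N from the tray's weight. Then I let go and moved the arm clear.

**Position:** in the last pictures the tray's centre is within about 1 mm of the board's in each view, and turned about 0.7° from it. The two cameras differ by about 3–4 mm in x for both tray and board, so I aimed at the middle of the two.

**Other things in the scene:** the empty tray is where it was (scene camera: within 0.2 mm; the turn reads 0.5° different, which is measurement noise). The top camera's colour mask merged the empty tray with glare on the wood, so I used the scene camera and the picture itself for that check. None of the checks failed.

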